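# Seat the gel cassette and hold the exposure shutter half open

### The job

Put the gel cassette on the transilluminator's window and push it fully home into the U-shaped locator, flat on the glass with its well end first. Then take the tab of the spring-return exposure shutter, slide it to half open so that only the ladder half of the gel is lit, and finish while holding it there against its spring (let go and it snaps shut). Never open the shutter much past half, keep the cassette home, and do not disturb the vial, the comb or the other loose things.

Things in the scene. Friction and masses are not known exactly. Their poses are not given: they have to be found in the camera images.
- housing: UV transilluminator: white box, 300 mm (its x) by 420 mm (its y), top panel 100 mm above the bench, fixed, turned up to 0.25 rad. Origin: centre of its underside; x to its rear (away from the robot), y to its left. Glass window flush in the top: x -85 to 100, y -160 to -20 mm. The left part of the top is plain panel.
- locator: U-shaped aluminium stop fixed on the glass near the window's rear, 88 mm wide, 10 mm high, open to the front. Origin: middle of the inner stop face, at glass height; x to the rear (push direction), y left, parallel to the housing's. Two cheeks reach 20 mm forward, 62 mm apart inside, their flared tips 32 mm. Mid-width of the window; clamped up to 10 mm farther forward or back.
- cassette: Sealed rigid gel cassette, grey rimmed clear plastic, 100 mm (its x) by 56 mm (its y) by 14 mm thick, 60 to 125 g, loose, flat on the left part of the housing's top, turned up to 0.5 rad from the housing. Origin: centre of its underside. Well end (broad grey bar with eight small black wells) at +x, already roughly to the rear. Ladder lane (five bands) on its -y side.
- well_end (a point): Middle of the bottom edge of the cassette's well end, 50 mm ahead of the cassette's origin on its x axis; when home it touches the locator's origin.
- tab (a point): Grip of the shutter: black plastic, 30 mm along the housing's x, 12 mm along its y, standing 31 mm above the top panel in a slot in front of the window. Origin: centre of the grip in plan, at top panel height; axes as the housing's. In the housing's frame at x -115, y -90 mm when shut; the slot runs along y.
- shutter (a joint): Travel of the shutter and tab to the housing's left (+y), in m: 0 shut, 0.140 fully open, half is 0.070. The blade, under the glass, uncovers the window from its right edge. Black lines before the slot mark the tab's middle at shut, half and open. A spring pulls it shut: about 4 N at the start, rising 0.09 N per mm to about 10 N at half, 17 N fully open.
- vial: Small amber vial with black cap, 24 mm across, 50 mm high, standing on the rear left corner of the housing's top. Bystander.
- comb: White plastic gel comb, 70 mm by 22 mm by 5 mm, lying on the rear edge of the housing's top. Bystander.
- reagent: Clear bottle with a white cap, 80 mm across, 150 mm high, on the bench to the left. Bystander.
- beaker: Glass beaker, 80 mm across, 100 mm high, on the bench to the right. Bystander.
- tipbox: Yellow pipette tip box with clear lid, 85 by 120 by 65 mm, on the bench to the left. Bystander.
- pipette: Grey and white pipette, 230 mm long, lying on the bench to the right. Bystander.
Things that resemble listed ones, but are neither listed nor needed, are in the scene too. What is shaped like the cassette but red or yellow is not meant.

How it is judged (in metres and radians):
On the way:
1. the cassette is fully home in the locator, flat on the glass, with the shutter still shut (x of well_end in the frame of locator above -0.003 m and y of well_end in the frame of locator between -0.005 and 0.005 m and z of cassette in the frame of locator below 0.003 m and angle between cassette's own z axis and vertical below 0.03 rad and x of cassette in the frame of locator below -0.045 m and angle between the x axis of cassette and the x axis of locator, either way round below 0.06 rad and value of joint shutter below 0.006 m), for 0.2 s.
At the end, for the whole second after the job is handed in: The cassette lies flat on the glass, its well end within 3 mm of the locator's stop face and within 5 mm of its middle, aligned within 0.06 rad; the robot holds the shutter's tab with more than 3 N, still, at half travel: 70 mm open, within 7 mm (x of well_end in the frame of locator above -0.003 m and y of well_end in the frame of locator between -0.005 and 0.005 m and z of cassette in the frame of locator below 0.003 m and angle between cassette's own z axis and vertical below 0.03 rad and x of cassette in the frame of locator below -0.045 m and angle between the x axis of cassette and the x axis of locator, either way round below 0.06 rad and value of joint shutter between 0.063 and 0.077 m and velocity of joint shutter between -0.01 and 0.01 m/s and contact force between any of the fingers, the arm and shutter above 3 N); the arm keeps its last pose, push and grip.
It fails at once if the shutter is opened well past half (more than 85 mm) (value of joint shutter above 0.085 m).
It fails at once if the vial, the comb or another bystander is moved more than 15 mm (distance of any of vial, comb, reagent, beaker, tipbox, pipette from where it was at the start of the episode above 0.015 m).
It also fails if it takes over 59 s, if anything falls off the work surface, if the arm or the gripper's body presses on something with over 40 N, if the wrist force passes 120 N, or if a joint passes its speed limit or range.

### The arm

A 6-joint arm with a two-finger parallel gripper is mounted at the origin on the work surface. World frame = base frame: x ahead of the robot, y to its left, z up, the work surface at z = 0. Lengths are in m, angles in degrees, forces in N, time in s.
With the tool pointing down it reaches from about 0.425 to 0.95 m from the base axis. Payload 14.7 kg.
Tool frame: the origin (TCP) lies at the very end of the fingers, on their centre line; the grasp point (between the pads) lies 19 mm behind it; z points along the fingers, y is the line along which they close (so a half turn about z gives the same grasp; the last joint's range is limited). The gripper opens to 85 mm and grips with 20 to 120 N. Pads are 22 mm wide; open, the fingers measure 114 mm over their backs; the gripper's body (76 mm by 85 mm) begins 54 mm behind the grasp point. The pads swing forward as they close: fully open they stand 13 mm farther back than shut.
Start: joints at [60.585, 27.513, 91.461, -0, 61.026, -2.67], TCP at [0.292, 0.58, 0.231] pointing down, gripper open.
Joint ranges: [-157.49, 157.49], [-46.99, 117.5], [13.45, 153.17], [-89.5, 269.5], [5.16, 153.95], [-167.48, 167.48]. Speed limits (degrees/s): [108.29, 108.29, 136.94, 172.46, 172.46, 172.46].

### API

Orientations are given as [roll, pitch, yaw] about the fixed x, y, z axes, in that order (R = Rz(yaw) Ry(pitch) Rx(roll)).
In Python, from plant import robot gives the robot as it stands.
- The arm moves only by the tool carry_out, never from a script. Its argument "moves" is text: rows parted by semicolons, each of 5 numbers parted by spaces: the closure, from -1 (fully open) to 1 (shut), then the shift along the tool's x, y, z in mm, then the turn about the tool's z in degrees. In form: hand x y z spin; .... A call has 1 to 12 rows; each row shifts and turns the commanded pose from where the row before left it, along the tool's axes as they then stand; what a row does not reach is not made up. A row lasts 1/8 s, in which the tool goes at most 62.5 mm and 10.7 degrees, less where a joint would pass 70% of its speed; a pose out of reach is approached as far as the arm can. A call with a gripper value outside its range is refused whole. The fingers move at their own pace and stop on an object; the grip force is fixed at half the most. Time passes only in rows, so rows that do not move let the fingers close. It gives the time, the measured TCP pose, the force, the opening and the grip force at its end, in the units of the state.
- robot.read_state(): the state, without advancing time (a new reading comes with each control period).
- robot.snapshot(name): name is "side" or "top"; returns a dict with "color" (400x640x3 uint8, red, green, blue), "range_z" (400x640 float32, m along the optical axis (not along the pixel's ray), 0 where there is no reading), "K" (3x3 intrinsics, pixels), "world_to_cam" (4x4, takes a point from world to camera coordinates). Camera axes: x right, y down, z forward; pixel columns grow to the right and rows downward; lengths in m; the calibration is good to about 2 mm. A picture is of the moment at which its call begins.
- robot.job_done(): hands the job in; it is judged then, once.
The state is a dict: "time": time; "q": joint angles; "qd": joint speeds; "joint_efforts": joint torques, N m; "eef_pos": TCP position; "eef_rot": TCP orientation; "wrist_force": force on the tool from outside, world axes, zero at the start; "wrist_torque": the same for the moment, N m; "grip_width": finger opening in m; "gripper_force": force on a finger pad.
Only numpy, scipy, OpenCV 4.12 (cv2) and the standard library are available. Lean on these libraries where they do the work, as an engineer would, in place of code of your own. Each camera call takes 0.05 s, during which the arm holds its last target. There are 200 camera calls.

## Working session

There is one attempt and no reset: what is moved stays moved. The work goes in short steps, Python scripts to look and compute and a tool call to move; the robot and the scene stay as the last step left them, time stands still between calls to the robot, and variables do not carry over. Pictures are saved under pics/ and viewed, at most 10 in all, crops included, and the job is handed in when it is done.

Besides the shell and the picture viewer there is one more tool, called as name(argument=value, ...) on one line, values as JSON. carry_out: Moves the arm, as the interface text tells. Its arguments: {"type":"object","properties":{"moves":{"type":"string"}},"required":["moves"]}

```bash
mkdir -p pics; ls; python3 - <<'E'
from plant import robot
import cv2,pickle
d={}
for n in("top","side"):
    s=robot.snapshot(n); d[n]=s
    cv2.imwrite(f"pics/{n}0.png",s["color"][:,:,::-1]); print(n,s["K"],s["world_to_cam"])
pickle.dump(d,open("s0.pkl","wb"))
print(robot.read_state())
E
```

```text
pics
top [[422.50462754   0.         315.56037166]
 [  0.         422.50462754 200.92875074]
 [  0.           0.           1.        ]] [[ 0.00167126 -0.99999502  0.00267771  0.00346839]
 [-0.99299137 -0.00197598 -0.11817035  0.54306305]
 [ 0.11817506 -0.00246145 -0.99298973  1.3642858 ]
 [ 0.          0.          0.          1.        ]]
side [[375.34175081   0.         317.79928546]
 [  0.         375.34175081 198.77908328]
 [  0.           0.           1.        ]] [[ 0.9779277  -0.20890697  0.00390997 -0.51759803]
 [-0.15446961 -0.73544546 -0.6597417   0.14007626]
 [ 0.14070021  0.64457572 -0.75148227  1.03760331]
 [ 0.          0.          0.          1.        ]]
{'time': 0.1, 'q': array([ 6.05822035e+01,  2.75454916e+01,  9.14902022e+01, -5.66861737e-04,
        6.10244280e+01, -2.67046435e+00]), 'qd': array([-0.02970854, -0.12464839, -0.14200712, -0.09421856,  0.06423386,
       -0.008088  ]), 'joint_efforts': array([ 8.98642284e-04, -9.52240205e+01, -4.31043148e+01,  9.83783764e-06,
        5.25730647e-03, -8.17374848e-05]), 'eef_pos': array([0.29235041, 0.58014414, 0.23074488]), 'eef_rot': array([-1.79939920e+02, -2.30608532e-03,  1.53252941e+02]), 'wrist_force': array([ 0.74194658,  0.24975632, -0.43953581]), 'wrist_torque': array([-0.01440269,  0.02230616,  0.00067796]), 'gripper_force': 0.0, 'grip_width': 0.08503994220638539}
```

View pics/top0.png

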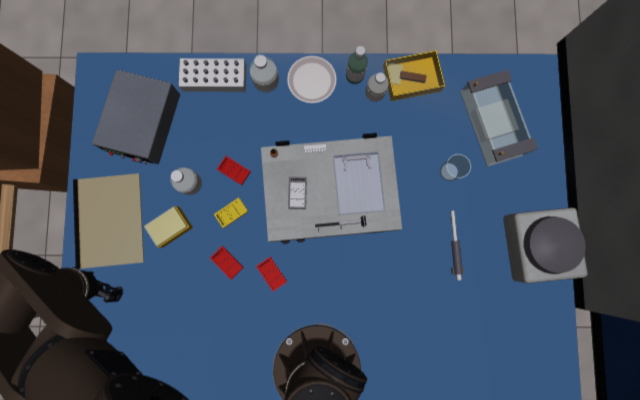

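View pics/side0.png

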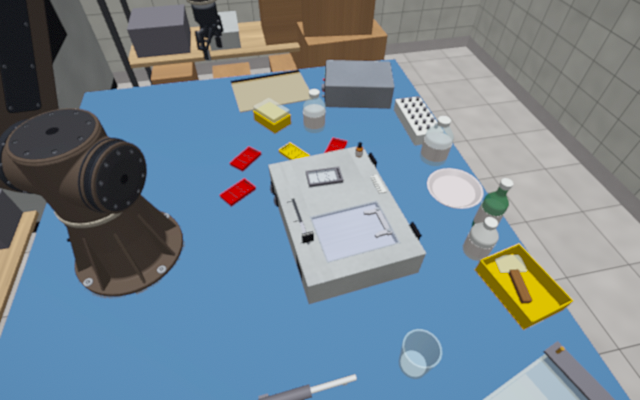

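The top view shows the housing at about (262–400, 135–240). Candidates for the cassette are the grey one on the housing at (297,193), red ones at (234,170), (227,262) and (271,274), and a yellow one at (231,212). I choose the grey one by the description. The tab is at (363,222), the locator at about (357,160), the comb at (315,148) and the vial at (274,153). The side view agrees: cassette (324,177), tab (307,238), locator (378,220).

```bash
cat > h.py <<'E'
import numpy as np,cv2,pickle
def ray(s,uv,z):
    """pixels -> world points on plane z"""
    uv=np.atleast_2d(uv).astype(float); M=s["world_to_cam"]; R,t=M[:3,:3],M[:3,3]
    d=np.c_[uv,np.ones(len(uv))]@np.linalg.inv(s["K"]).T@R; c=-R.T@t
    return c+d*((z-c[2])/d[:,2])[:,None]
def proj(s,p):
    M=s["world_to_cam"]; q=np.atleast_2d(p)@M[:3,:3].T+M[:3,3]; q=q@s["K"].T
    return q[:,:2]/q[:,2:]
def depthpt(s,u,v):
    z=s["range_z"][v,u]; M=s["world_to_cam"]
    return M[:3,:3].T@(z*np.linalg.inv(s["K"])@[u,v,1]-M[:3,3])
E
python3 - <<'E'
from h import *
d=pickle.load(open("s0.pkl","rb"))
a=d["top"]["color"][125:245,255:410,::-1]; cv2.imwrite("pics/topc.png",cv2.resize(a,None,fx=5,fy=5,interpolation=cv2.INTER_CUBIC))
b=d["side"]["color"][135:305,260:430,::-1]; cv2.imwrite("pics/sidec.png",cv2.resize(b,None,fx=3.5,fy=3.5,interpolation=cv2.INTER_CUBIC))
t=d["top"]
for u,v in[(330,170),(280,220),(375,200),(297,193),(364,220),(355,230),(240,120)]: print(u,v,depthpt(t,u,v).round(4))
m=(t["range_z"]>0)
# top panel points by depth
vv,uu=np.mgrid[0:400,0:640]; M=t["world_to_cam"]
P=(np.stack([uu,vv,np.ones_like(uu)],-1)@np.linalg.inv(t["K"]).T*t["range_z"][...,None]-M[:3,3])@M[:3,:3]
k=((P[...,2]>.09)&(P[...,2]<.11)&(uu>240)&(uu<420)&(vv>120)&(vv<260)).astype(np.uint8)
k=cv2.morphologyEx(k,cv2.MORPH_OPEN,np.ones((7,7)))
c=max(cv2.findContours(k,0,1)[0],key=cv2.contourArea)
r=cv2.minAreaRect(ray(t,c[:,0],.1)[:,:2].astype(np.float32)); print(r)
E
```

```text
330 170 [ 0.6341 -0.041   0.099 ]
280 220 [0.4747 0.1156 0.101 ]
375 200 [ 0.5385 -0.1826  0.0984]
297 193 [0.5582 0.0626 0.1133]
364 220 [ 0.4728 -0.1432  0.1324]
355 230 [ 0.4436 -0.118   0.1059]
240 120 [ 8.284e-01  2.663e-01 -5.000e-04]
((0.5821122527122498, -0.041435495018959045), (0.30574125051498413, 0.4198245108127594), 5.274293899536133)
```

View pics/topc.png

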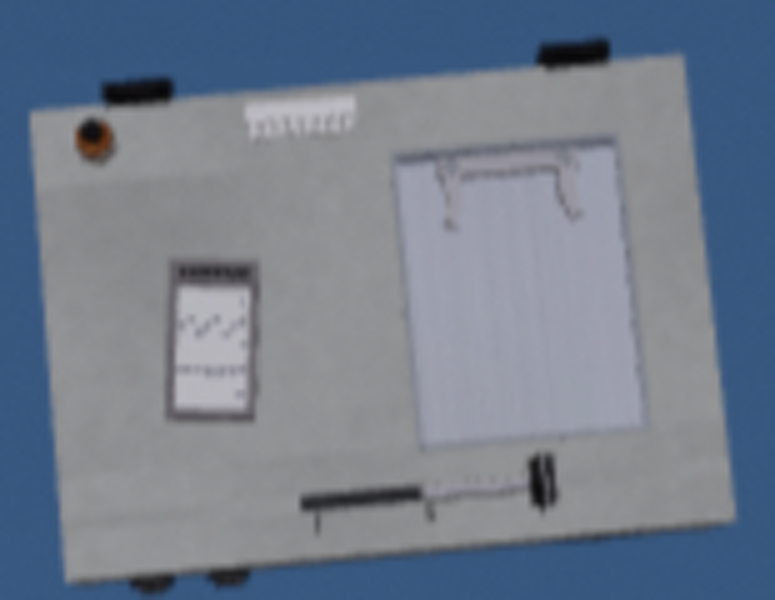

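View pics/sidec.png

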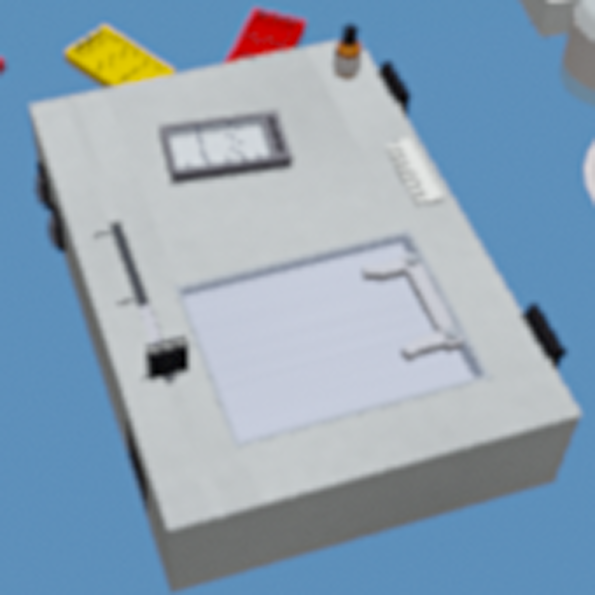

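The crops show the grey cassette at topc (213,340), with its well bar to the rear at (213,272) and the bands on the right. The tab is at (542,480), the locator bar at (510,168), and the window corners are at about (393,155), (617,138), (647,430) and (422,448). The choice of the grey cassette stands.

```bash
cat >> h.py <<'E'
def rigid(A,B):
    """2D rigid fit B=R A+t -> yaw deg, t, residual mm"""
    A,B=np.array(A,float),np.array(B)[:,:2]; a=A-A.mean(0); b=B-B.mean(0)
    th=np.arctan2((a[:,0]*b[:,1]-a[:,1]*b[:,0]).sum(),(a*b).sum()); c,s=np.cos(th),np.sin(th); R=np.array([[c,-s],[s,c]])
    t=B.mean(0)-R@A.mean(0); return np.degrees(th),t,((A@R.T+t-B)*1e3).round(1)
E
python3 - <<'E'
from h import *
d=pickle.load(open("s0.pkl","rb")); t,s=d["top"],d["side"]
T=lambda p:(np.array(p,float)+.5)/5-.5+[255,125]
S=lambda p:(np.array(p,float)+.5)/3.5-.5+[260,135]
H=[[.15,.21],[.15,-.21],[-.15,-.21],[-.15,.21]]; W=[[.1,-.02],[.1,-.16],[-.085,-.16],[-.085,-.02]]
tb=ray(t,T([(30,110),(685,55),(735,520),(65,580),(393,155),(617,138),(647,430),(422,448)]),.1)
sb=ray(s,S([(335,40),(580,415),(168,530),(30,103),(408,236),(483,375),(238,442),(180,290)]),.1)
for b in(tb,sb): print("housing",rigid(H+W,b))
th,o,_=rigid(H+W+H+W,np.r_[tb,sb]); print(th,o)
C=[[.05,.028],[.05,-.028],[-.05,-.028],[-.05,.028]]
ct=ray(t,T([(170,258),(261,260),(254,420),(166,420)]),.114); cs=ray(s,S([(278,112),(291,158),(172,181),(160,127)]),.114)
# contour check of the cassette in top view
g=cv2.cvtColor(t["color"],cv2.COLOR_RGB2GRAY); m=np.zeros_like(g); m[172:214,284:312]=1
k=((g<125)&(m>0)).astype(np.uint8); r=cv2.minAreaRect(ray(t,np.argwhere(k)[:,::-1],.112)[:,:2].astype(np.float32)); print("mask",r)
for b in(ct,cs): print("cass",rigid(C,b))
R=np.array([[np.cos(np.radians(th)),-np.sin(np.radians(th))],[np.sin(np.radians(th)),np.cos(np.radians(th))]])
for n,b in(("loc top",ray(t,T([(465,178),(555,170)]),.11)),("loc side",ray(s,S([(410,270),(437,328)]),.11)),("tab top",ray(t,T([(542,479)]),.131)),("tab side",ray(s,S([(167,350)]),.131))):
    print(n,((b[:,:2]-o)@R).round(4))
print("tab shut",o+R@[-.115,-.09],"half",o+R@[-.115,-.02])
E
```

```text
housing (np.float64(5.016089013640762), array([ 0.57796117, -0.04216973]), array([[-0.2, -0.2],
       [-0.5,  0.4],
       [-1.7, -0.4],
       [-0.3,  0.4],
       [-1.1, -2. ],
       [-0.3,  1.4],
       [ 2.4,  1.1],
       [ 1.8, -0.7]]))
housing (np.float64(6.1096864729449445), array([ 0.5752522 , -0.04166268]), array([[14.2,  2.3],
       [ 0.3,  2. ],
       [-0.4, -2.4],
       [-7. , -4.2],
       [-3.3,  3.4],
       [-0.3,  0.5],
       [-0.7, -1.2],
       [-2.9, -0.3]]))
5.559953580304924 [ 0.57660859 -0.04191377]
mask ((0.560172975063324, 0.06271810829639435), (0.10409949719905853, 0.0563257560133934), 0.24895259737968445)
cass (np.float64(-1.308267151003828), array([0.55989677, 0.06209281]), array([[-0.6, -0.3],
       [-0.7,  0.7],
       [-0. , -0.9],
       [ 1.4,  0.5]]))
cass (np.float64(-0.04603463164841495), array([0.55988271, 0.05967107]), array([[-1. ,  0.4],
       [ 1.8, -1.7],
       [ 0.6,  3.6],
       [-1.5, -2.2]]))
loc top [[ 0.0812 -0.0625]
 [ 0.0809 -0.1197]]
loc side [[ 0.0851 -0.0615]
 [ 0.082  -0.1174]]
tab top [[-0.1139 -0.0877]]
tab side [[-0.1142 -0.0921]]
tab shut [ 0.47086948 -0.14263239] half [ 0.46408737 -0.07296172]
```

carry_out(moves="-1 0 0 0 -9; -1 0 0 0 -9; -1 0 0 0 -8.75; -1 -20 -43 0 0; -1 -22 -43 0 0; -1 -22 -43 0 0; -1 -22 -43 0 0; -1 -22 -43 0 0; -1 -22 -43 0 0; -1 -22 -43 0 0; -1 -22 -43 0 0; -1 -22 -43 0 0")

```text
time: 1.6
eef_pos: [0.4889, 0.192, 0.2312]
eef_rot: [-180.0, -0.0, -180.0]
wrist_force: [1.6, 0.6, -0.1]
grip_width: 0.0854
gripper_force: 0.0
```

carry_out(moves="-1 -21 -44 10 0; -1 -20 -44 20 0; -1 -20 -42.5 20 0; -1 0 0 30 0; -1 0 0 10 0; -1 0 0 10 0; -1 0 0 0 0")

```text
time: 2.48
eef_pos: [0.5493, 0.0635, 0.1313]
eef_rot: [-180.0, -0.0, -179.9]
wrist_force: [0.2, -0.5, 0.7]
grip_width: 0.0855
gripper_force: 0.0
```

```bash
python3 - <<'E'
from h import *
from plant import robot
s=robot.snapshot("side"); a=s["color"][110:290,250:430,::-1]
cv2.imwrite("pics/g1.png",cv2.resize(a,None,fx=3.3,fy=3.3,interpolation=cv2.INTER_CUBIC))
st=robot.read_state();print(st["eef_pos"],st["eef_rot"],st["wrist_force"])
E
```

```text
[0.54961611 0.06353529 0.13171243] [ 1.79998738e+02  1.89443743e-02 -1.79942486e+02] [ 0.19128326 -0.84227938 -0.06308249]
```

View pics/g1.png

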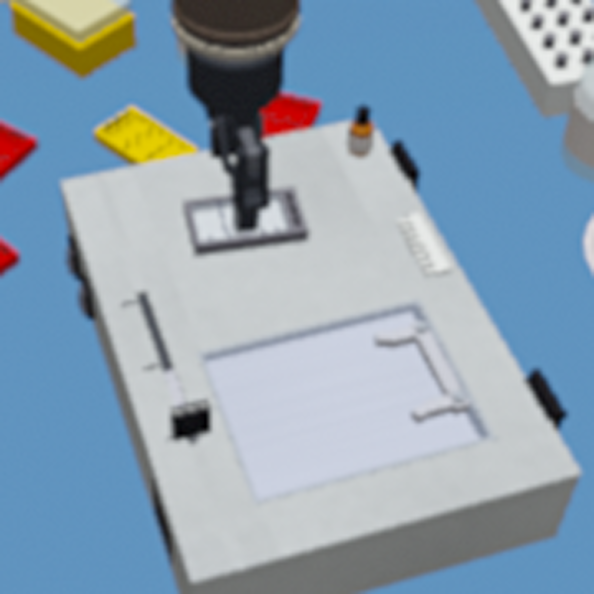

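The fingers stand above the cassette's middle, with the near finger at crop (247,215), so the aim is right. Next I descend and close.

carry_out(moves="-1 0 -1.5 12 0; -1 0 0 12 0; -1 0 0 5 0; -1 0 0 2 0; -1 0 0 0 0")

```text
time: 3.15
eef_pos: [0.5496, 0.0615, 0.1002]
eef_rot: [-180.0, -0.0, -180.0]
wrist_force: [-0.6, 0.5, -0.1]
grip_width: 0.0853
gripper_force: 0.0
```

carry_out(moves="0 0 0 0 0; 0.3 0 0 0 0; 1 0 0 0 0; 1 0 0 0 0; 1 0 0 0 0; 1 0 0 0 0; 1 0 0 0 0")

```text
time: 4.03
eef_pos: [0.5497, 0.0615, 0.101]
eef_rot: [180.0, 0.0, -180.0]
wrist_force: [-2.1, 0.1, 9.1]
grip_width: 0.0542
gripper_force: 62.3
```

carry_out(moves="1 0 0 -10 0; 1 0 0 -15 0; 1 0 -20 0 0; 1 -4 -40 0 0; 1 -4 -40 0 0; 1 -4 -40 0 0; 1 -4 -35 0 0; 1 -2 -20 0 0; 1 0 0 0 -5.2; 1 0 0 0 0; 1 0 0 0 0")

```text
time: 5.4
eef_pos: [0.5674, -0.1333, 0.1253]
eef_rot: [180.0, -0.0, -174.9]
wrist_force: [-0.1, 0.5, -0.7]
grip_width: 0.0544
gripper_force: 64.1
```

```bash
python3 - <<'E'
from h import *
from plant import robot
s=robot.snapshot("side"); pickle.dump(s,open("s1.pkl","wb")); a=s["color"][150:310,270:430,::-1]
cv2.imwrite("pics/g2.png",cv2.resize(a,None,fx=3.7,fy=3.7,interpolation=cv2.INTER_CUBIC))
st=robot.read_state();print(st["eef_pos"],st["eef_rot"],st["wrist_force"],st["grip_width"])
E
```

```text
[ 0.56747289 -0.13323731  0.12534188] [ 1.79998332e+02 -3.68312914e-03 -1.74858781e+02] [-0.21714506  0.29541659 -1.04489848] 0.05382715753422315
```

View pics/g2.png

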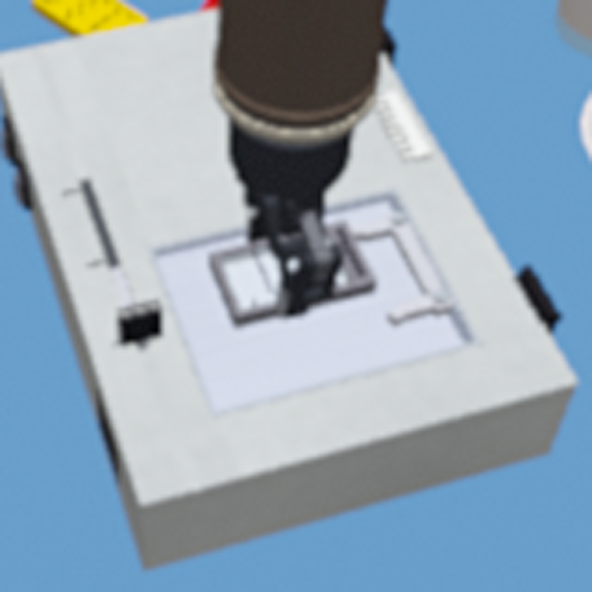

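The cassette is held level over the window, at crop (290,275), and lines up with the locator, whose cheek tips are at (360,235) and (395,320). Now I lower it.

carry_out(moves="1 0 0 12 0; 1 0 0 8 0; 1 0 0 2 0; 1 0 0 1 0; 1 0 0 0 0")

```text
time: 6.08
eef_pos: [0.5676, -0.1335, 0.1023]
eef_rot: [-180.0, 0.0, -174.8]
wrist_force: [-0.4, 0.5, -0.7]
grip_width: 0.0539
gripper_force: 64.1
```

Slide in, with 40 mm expected to home. First 30 mm, then careful steps.

carry_out(moves="1 -8 0 0 0; 1 -8 0 0 0; 1 -6 0 0 0; 1 -4 0 0 0; 1 -4 0 0 0; 1 0 0 0 0")

```text
time: 6.82
eef_pos: [0.5977, -0.1308, 0.1023]
eef_rot: [-180.0, 0.0, -174.8]
wrist_force: [-0.0, 0.8, -1.4]
grip_width: 0.0543
gripper_force: 64.1
```

carry_out(moves="1 -2 0 0 0; 1 -2 0 0 0; 1 -2 0 0 0; 1 0 0 0 0")

```text
time: 7.32
eef_pos: [0.6035, -0.1303, 0.1023]
eef_rot: [-180.0, 0.0, -174.8]
wrist_force: [0.4, 0.8, -1.3]
grip_width: 0.0546
gripper_force: 64.1
```

carry_out(moves="1 -1.5 0 0 0; 1 -1.5 0 0 0; 1 -1 0 0 0; 1 0 0 0 0")

```text
time: 7.82
eef_pos: [0.6074, -0.1299, 0.1023]
eef_rot: [180.0, -0.0, -174.8]
wrist_force: [0.1, -0.4, -1.3]
grip_width: 0.0543
gripper_force: 64.2
```

carry_out(moves="1 -1 0 0 0; 1 -1 0 0 0; 1 0 0 0 0")

```text
time: 8.2
eef_pos: [0.6076, -0.1298, 0.1018]
eef_rot: [180.0, -0.2, -174.8]
wrist_force: [-9.2, -3.0, 2.6]
grip_width: 0.054
gripper_force: 64.5
```

Contact came at 0.6076, where it was predicted. I release by opening part way, then rise.

carry_out(moves="1 0 0 1 0; 1 0 0 0 0; -0.6 0 0 0 0; -0.6 0 0 0 0; -0.6 0 0 0 0; -0.6 0 0 0 0; -0.6 0 0 -15 0; -0.6 0 0 -30 0; -0.6 25 0 -40 0; -0.6 40 0 0 0; 0.8 40 0 0 0; 1 0 0 0 0")

```text
time: 9.7
eef_pos: [0.5025, -0.1392, 0.1875]
eef_rot: [180.0, -0.0, -174.8]
wrist_force: [0.4, 0.2, -0.7]
grip_width: 0.0324
gripper_force: 0.0
```

```bash
python3 - <<'E'
from h import *
from plant import robot
st=robot.read_state();print(st["eef_pos"],st["eef_rot"],st["wrist_force"],st["grip_width"])
s=robot.snapshot("side"); t=robot.snapshot("top"); pickle.dump((s,t),open("s2.pkl","wb"))
a=cv2.resize(s["color"][180:290,290:430,::-1],None,fx=5.5,fy=5.5,interpolation=cv2.INTER_CUBIC)
cv2.imwrite("pics/g3.png",a)
E
```

```text
[ 0.50249175 -0.1392408   0.18745924] [ 1.79997021e+02 -2.26979613e-02 -1.74845363e+02] [ 0.39179833  0.20388191 -0.70624881] 0.03242268726586807
```

View pics/g3.png

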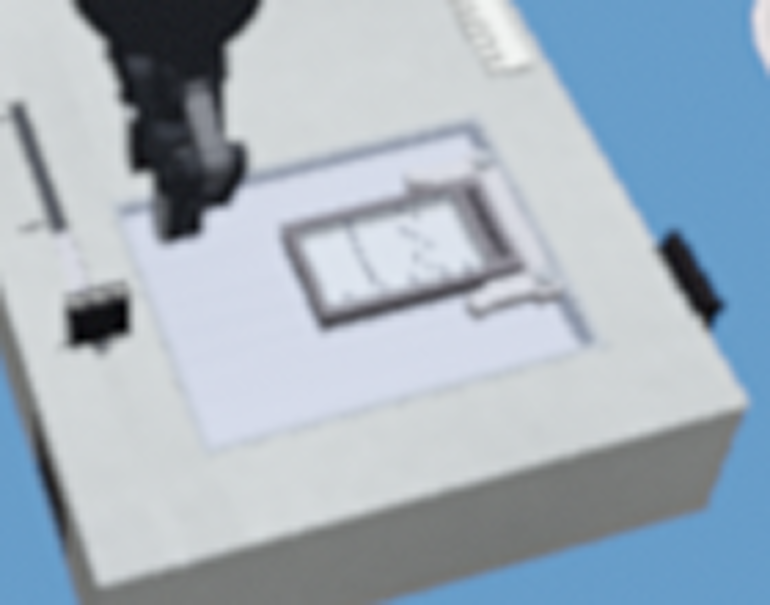

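The cassette sits between the cheeks, flat, with its well bar at (490,220) against the stop. I seat it with a gentle push from behind using closed fingers.

carry_out(moves="1 -40 0 0 0; 1 0 0 30 0; 1 0 0 30 0; 1 0 0 20 0; 1 -5 0 0 0; 1 -4 0 0 0; 1 -2 0 0 0; 1 0 0 0 0")

```text
time: 10.8
eef_pos: [0.5562, -0.1347, 0.107]
eef_rot: [-180.0, 0.1, -174.8]
wrist_force: [-0.6, 0.2, 0.2]
grip_width: -0.0003
gripper_force: 0.0
```

carry_out(moves="1 -1 0 0 0; 1 -1 0 0 0; 1 -1 0 0 0; 1 0 0 0 0")

```text
time: 11.3
eef_pos: [0.5575, -0.1343, 0.1062]
eef_rot: [180.0, -0.1, -174.8]
wrist_force: [-6.5, -0.9, 4.5]
grip_width: -0.0001
gripper_force: 3.4
```

carry_out(moves="1 -1.5 0 0 0; 1 -1 0 0 0; 1 0 0 0 0; 1 0 0 0 0")

```text
time: 11.8
eef_pos: [0.5577, -0.1342, 0.1061]
eef_rot: [179.9, -0.3, -174.8]
wrist_force: [-20.4, -7.2, 15.4]
grip_width: -0.0003
gripper_force: 10.4
```

Home: 20 N moved it only 0.2 mm. Retreat, then go over the tab.

carry_out(moves="1 12 0 0 0; 1 4 0 -15 0; -0.4 0 0 -40 0; -0.4 30 0 -20 0; -0.4 30 0 0 0; -0.4 10 0 0 0; -0.4 0 0 0 0; -0.4 0 0 0 0")

```text
time: 12.8
eef_pos: [0.4766, -0.142, 0.1815]
eef_rot: [-180.0, 0.0, -174.8]
wrist_force: [0.5, -0.5, -1.0]
grip_width: 0.0598
gripper_force: 0.0
```

```bash
python3 - <<'E'
from h import *
from plant import robot
st=robot.read_state();p=st["eef_pos"];print(p,st["eef_rot"],st["grip_width"])
a=np.radians(5.2);R=np.array([[np.cos(a),-np.sin(a)],[np.sin(a),np.cos(a)]])
d=(np.array([.578,-.042])+R@[-.115,-.09]-p[:2])@R*1e3; print("tool x,y,z mm",-d[0],d[1],(p[2]-.106)*1e3)
# cassette top-corner check, side view taken after release
s,t=pickle.load(open("s2.pkl","rb"))
b=ray(s,(np.array([(283,230),(322,326),(522,265)])+.5)/5.5-.5+[290,180],.11)[:,:2]
print("front-left,front-right,rear-right in locator frame mm",((b-[.6678,-.1242])@R*1e3).round(1))
s=robot.snapshot("side")
b=cv2.resize(s["color"][180:290,290:430,::-1],None,fx=5.5,fy=5.5,interpolation=cv2.INTER_CUBIC); cv2.imwrite("pics/g4.png",b)
E
```

```text
[ 0.4765523  -0.14203638  0.18145927] [-1.79983671e+02  4.71719206e-02 -1.74793953e+02] 0.05984138238929544
tool x,y,z mm 4.903266733117952 0.4302020852706424 75.45926748398539
front-left,front-right,rear-right in locator frame mm [[-9.850e+01  2.670e+01]
 [-1.001e+02 -3.000e+01]
 [ 1.000e-01 -2.500e+01]]
```

View pics/g4.png

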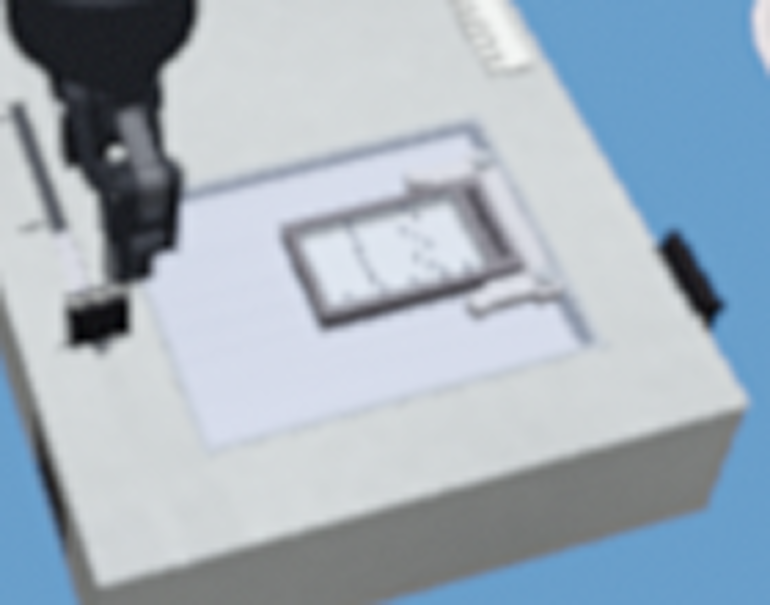

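The cassette is home: its corners in the locator frame read -98 to -100 mm at the front and 0 mm at the rear. The gripper stands over the tab at (97,315). Now I descend and grip.

carry_out(moves="-0.4 5 0.4 20 0; -0.4 0 0 25 0; -0.4 0 0 15 0; -0.4 0 0 10 0; -0.4 0 0 4 0; -0.4 0 0 0 0")

```text
time: 13.6
eef_pos: [0.4706, -0.142, 0.1074]
eef_rot: [-180.0, 0.0, -174.8]
wrist_force: [0.2, 0.2, -0.6]
grip_width: 0.0599
gripper_force: 0.0
```

carry_out(moves="0.4 0 0 0 0; 1 0 0 0 0; 1 0 0 0 0; 1 0 0 0 0; 1 0 0 0 0; 1 0 0 0 0")

```text
time: 14.35
eef_pos: [0.4705, -0.1417, 0.1078]
eef_rot: [180.0, 0.0, -174.8]
wrist_force: [-0.6, 5.8, 7.7]
grip_width: 0.0109
gripper_force: 58.5
```

carry_out(moves="1 0 4 0 0; 1 0 7 0 0; 1 0 8 0 0; 1 0 8 0 0; 1 0 8 0 0; 1 0 8 0 0; 1 0 8 0 0; 1 0 7 0 0; 1 0 5 0 0; 1 0 3 0 0; 1 0 0 0 0; 1 0 0 0 0")

```text
time: 15.85
eef_pos: [0.4646, -0.0769, 0.1078]
eef_rot: [-179.9, 0.0, -174.8]
wrist_force: [-2.9, -10.0, 7.9]
grip_width: 0.0108
gripper_force: 58.6
```

```bash
python3 - <<'E'
from h import *
from plant import robot
st=robot.read_state();p=st["eef_pos"];print(p,st["eef_rot"],st["wrist_force"],st["grip_width"],st["gripper_force"])
a=np.radians(5.2);R=np.array([[np.cos(a),-np.sin(a)],[np.sin(a),np.cos(a)]])
print((p[:2]-[.4705,-.1417])@R*1e3, (p[:2]-[.578,-.042])@R*1e3)
s=robot.snapshot("side")
b=cv2.resize(s["color"][180:290,290:430,::-1],None,fx=5.5,fy=5.5,interpolation=cv2.INTER_CUBIC); cv2.imwrite("pics/g5.png",b)
E
```

```text
[ 0.46461695 -0.07689398  0.10779532] [-1.79942694e+02  3.33687158e-02 -1.74772219e+02] [-2.94133821 -9.95086404  7.85957571] 0.010774070739199818 58.59849214553833
[1.46989748e-02 6.50725025e+01] [-116.07894212  -24.47416971]
```

View pics/g5.png

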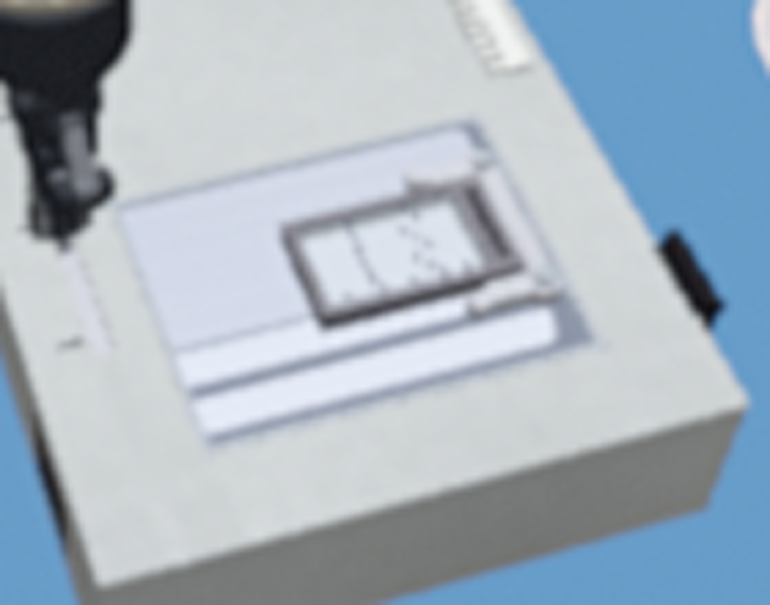

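The blade edge lies at (178,350) and the cassette is unmoved. The tab is about 65 mm open, so I add 4.5 mm.

carry_out(moves="1 0 2.5 0 0; 1 0 2 0 0; 1 0 0 0 0; 1 0 0 0 0; 1 0 0 0 0")

```text
time: 16.52
eef_pos: [0.4642, -0.0725, 0.1078]
eef_rot: [-179.9, 0.0, -174.8]
wrist_force: [-3.2, -9.5, 7.0]
grip_width: 0.011
gripper_force: 58.6
```

```bash
python3 - <<'E'
from h import *
from plant import robot
import time
st=robot.read_state();p=st["eef_pos"]
a=np.radians(5.2);R=np.array([[np.cos(a),-np.sin(a)],[np.sin(a),np.cos(a)]])
print("travel",(p[:2]-[.4705,-.1417])@R*1e3,"housing",(p[:2]-[.578,-.042])@R*1e3,st["wrist_force"],st["gripper_force"])
s=robot.snapshot("side")
# blade edge at window's middle: brightest step along housing y at x=-0.05
o=np.array([.578,-.042]); ys=np.arange(-.165,-.015,.001)
P=np.array([[*(o+R@[-.055,y]),.1] for y in ys]); q=proj(s,P).astype(np.float32)
g=cv2.remap(cv2.cvtColor(s["color"],cv2.COLOR_RGB2GRAY).astype(np.float32),q[:,0],q[:,1],cv2.INTER_LINEAR).ravel()
for y,v in zip(ys[::3],g[::3]): print(f"{y*1e3:.0f}:{v:.0f}",end=" ")
E
```

```text
travel [1.03279078e-02 6.94972125e+01] housing [-116.08331319  -20.04945966] [-3.17674405 -9.47552697  6.95756914] 58.625226616859436
-165:212 -162:203 -159:183 -156:168 -153:194 -150:225 -147:234 -144:234 -141:234 -138:229 -135:203 -132:167 -129:173 -126:212 -123:232 -120:235 -117:234 -114:233 -111:224 -108:193 -105:169 -102:194 -99:215 -96:219 -93:218 -90:218 -87:218 -84:218 -81:219 -78:218 -75:218 -72:217 -69:217 -66:217 -63:217 -60:217 -57:217 -54:217 -51:217 -48:216 -45:216 -42:216 -39:216 -36:216 -33:215 -30:215 -27:214 -24:206 -21:189 -18:191 -15:202
```

```bash
python3 - <<'E'
from h import *
from plant import robot
a=np.radians(5.2);R=np.array([[np.cos(a),-np.sin(a)],[np.sin(a),np.cos(a)]]); o=np.array([.578,-.042])
t=robot.snapshot("top"); ys=np.arange(-.165,-.015,.001)
for x in(-.06,-.04):
    q=proj(t,np.array([[*(o+R@[x,y]),.1] for y in ys])).astype(np.float32)
    g=cv2.remap(cv2.cvtColor(t["color"],cv2.COLOR_RGB2GRAY).astype(np.float32),q[:,0],q[:,1],cv2.INTER_LINEAR).ravel()
    print([f"{y*1e3:.0f}:{v:.0f}" for y,v in zip(ys[::3],g[::3])])
E
```

```text
['-165:38', '-162:38', '-159:38', '-156:38', '-153:37', '-150:31', '-147:22', '-144:23', '-141:37', '-138:47', '-135:49', '-132:50', '-129:50', '-126:51', '-123:51', '-120:51', '-117:51', '-114:51', '-111:52', '-108:52', '-105:52', '-102:52', '-99:52', '-96:53', '-93:53', '-90:53', '-87:53', '-84:54', '-81:55', '-78:55', '-75:55', '-72:56', '-69:56', '-66:56', '-63:56', '-60:56', '-57:58', '-54:58', '-51:58', '-48:59', '-45:60', '-42:60', '-39:60', '-36:61', '-33:62', '-30:63', '-27:63', '-24:64', '-21:65', '-18:66', '-15:67']
['-165:46', '-162:40', '-159:37', '-156:36', '-153:34', '-150:25', '-147:26', '-144:43', '-141:43', '-138:38', '-135:37', '-132:37', '-129:38', '-126:39', '-123:40', '-120:40', '-117:41', '-114:43', '-111:43', '-108:43', '-105:43', '-102:44', '-99:45', '-96:45', '-93:46', '-90:46', '-87:47', '-84:47', '-81:47', '-78:48', '-75:48', '-72:49', '-69:49', '-66:50', '-63:50', '-60:51', '-57:51', '-54:51', '-51:52', '-48:52', '-45:52', '-42:52', '-39:52', '-36:53', '-33:53', '-30:53', '-27:54', '-24:55', '-21:55', '-18:55', '-15:55']
```

The arm hides the window from the top camera. The tab position (y = -20 mm in the housing frame), the travel (69.5 mm) and the spring force (about 10 N) all say half open, so I hand in.

```bash
python3 -c "
from plant import robot
print(robot.job_done())"
```

```text
the job is handed in; nothing more can be done
None
```

I handed the job in with the cassette fully home and flat in the locator, and the gripper holding the shutter tab about 70 mm open against roughly 10 N of spring; the half-open reading comes from arm position and spring force, as the arm hid the window from the top camera, and no verdict came back.

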